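Sort out the dragging door roller by feel

TASK

Exactly one of the three sliding-door rollers in the wooden rack has a bad bearing: with a fingertip pressed lightly on each wheel in turn, roll it on one way by at least 30 degrees while the roller stays in the rack, and feel which one drags. Then take the dragging roller out of the rack and set it down, not dropped, upright on the floor of the steel tray; leave the other two in their bays, do not lean hard on any wheel, and do not disturb the other things on the bench.

Things in the scene. Friction and masses are not known exactly. Their poses are not given: they have to be found in the camera images.
- rack: wooden rack 118 (x) x 236 (y) x 18 mm high; origin under its centre. Three bays 85 mm apart along y, 80 x 28 mm, floor 6 mm above the bench. In each stands a roller carriage (0.4 kg), all alike: steel housing 76 (x) x 24 (y) x 40 mm high, gripped across y, on top a grey wheel, 40 mm diameter, 12 wide, axle along y; its unloaded top is 50 to 60 mm above the bay floor, varied, unmeasured
- bay_left (a point): centre of the floor of the rack's +y end bay, axes as the rack's (x along the bay, z up). A roller carriage stands in it, within 2 mm. Sprung wheel: sinks from 3 N downward push, 1 N more per mm, hard stop after 5 mm; over 15 N damages it. A finger stroking its top along x turns it; resistance at the tread: good bearing under 0.1 N, dragging one about 2 N
- bay_mid (a point): centre of the floor of the rack's middle bay, axes as the rack's (x along the bay, z up). A roller carriage stands in it, within 2 mm. Sprung wheel: sinks from 3 N downward push, 1 N more per mm, hard stop after 5 mm; over 15 N damages it. A finger stroking its top along x turns it; resistance at the tread: good bearing under 0.1 N, dragging one about 2 N
- bay_right (a point): centre of the floor of the rack's -y end bay, axes as the rack's (x along the bay, z up). A roller carriage stands in it, within 2 mm. Sprung wheel: sinks from 3 N downward push, 1 N more per mm, hard stop after 5 mm; over 15 N damages it. A finger stroking its top along x turns it; resistance at the tread: good bearing under 0.1 N, dragging one about 2 N
- tray: fixed empty steel tray for faulty parts (the rules call the three carriages roller_a, roller_b, roller_c, standing in the bays in an unknown order; roller_b is the dragging one; wheel_a.. are their wheels), 200 (x) x 160 (y) x 30 mm high, open on top, walls 4 mm, floor 4 mm above the bench. Origin: centre of its underside
- can: bystander: white can, 66 mm diameter, 120 mm high; origin at the centre of its underside
- offcut: bystander: white window-profile offcut, 60 x 120 x 58 mm high; origin at the centre of its underside
- block: bystander: wooden packing block, 70 x 130 x 28 mm high; origin at the centre of its underside

How it is judged:
By the outcome, as a careful person would: the job done as asked, in the order asked, and still so for the second after the job is handed in, with the robot touching nothing.
It also fails if it takes over 61 s, if anything falls off the work surface, if the arm or the gripper's body presses on something with over 40 N, if the wrist force passes 120 N, or if a joint passes its speed limit or range.

ROBOT

A 6-joint arm with a two-finger parallel gripper is mounted at the origin on the work surface. World frame = base frame: x ahead of the robot, y to its left, z up, the work surface at z = 0. Lengths are in mm, angles in rad, forces in N, time in s.
With the tool pointing down it reaches from about 350 to 850 mm from the base axis. Payload 8.1 kg.
Tool frame: the origin (TCP) lies on the centre line of the jaws, within the pads' length; the fingertips stand 25 mm ahead of it and the grasp point (between the pads) lies 6 mm ahead of it (r.finger_overhang is the distance from the TCP to the fingertips, in mm); z points along the fingers, y is the line along which they close (so a half turn about z gives the same grasp; the last joint's range is limited). The gripper opens to 85 mm and grips with 20 to 120 N. Pads are 22 mm wide; open, the fingers measure 114 mm over their backs; the gripper's body (76 mm by 85 mm) begins 54 mm behind the grasp point. The pads swing forward as they close: fully open they stand 13 mm farther back than shut.
Start: joints at [1.083, 0.13, 1.488, -0, 1.523, -0.085], TCP at [235.177, 551.994, 219.692] pointing down, gripper open.
Joint ranges: [-2.96, 2.96], [-0.89, 2.26], [0.02, 2.5], [-1.34, 4.48], [0, 2.73], [-2.66, 2.66]. Speed limits (rad/s): [2.39, 2.39, 2.79, 3.14, 3.14, 3.14].

INTERFACE

Orientations are given as a 3x3 rotation matrix whose columns are the frame's x, y, z axes.
In Python, from cell import status, read_camera, camera_info, workorder, r gives the robot as it stands. The module is installed in compiled form; this text tells all that it offers.
- The arm moves only by the shell command python3 -m inch 'ROWS'. ROWS is a JSON object whose one key "moves" holds a list that holds one entry, the list of rows, each a list of 5 numbers: the shift along the world's x, y, z in cm, then the turn about the world's z in degrees, then the opening, from 0 (shut) to 1 (fully open). A call has 1 to 10 rows; each row shifts and turns the commanded pose from where the row before left it; what a row does not reach is not made up. A row lasts 1/12 s, in which the tool goes at most 41.7 mm and 7.16 degrees, less where a joint would pass 70% of its speed; a pose out of reach is approached as far as the arm can. A call with a gripper value outside its range is refused whole. The fingers move at their own pace and stop on an object; the grip force is fixed at half the most. Time passes only in rows, so rows that do not move let the fingers close. It gives the time, the measured TCP pose, the force, the opening and the grip force at its end, in the units of the state.
- status.get_state(): the state, without advancing time (a new reading comes with each control period).
- read_camera(name): name is "side" or "top" or "wrist"; returns the picture (420x560x3 uint8, red, green, blue); there is no depth.
- camera_info(name): a dict with "fov_y" (degrees; the focal length in pixels is half the picture's height over the tangent of half this angle, whatever the lens; pixels are square), "cx", "cy" (the principal point, pixels), "position" and "orientation" of the camera in the world; the wrist camera has in their place "mount" (4x4, takes a point from camera to tool coordinates, whose origin is the TCP and whose axes are the flange's). Camera axes: x right, y down, z forward; pixel columns grow to the right and rows downward; lengths in mm; the calibration is good to about 2 mm. A picture is of the moment at which its call begins: read the wrist's pose just before it. camera_info takes no time and is no camera call.
- workorder.hand_in(): hands the job in; it is judged then, once.
The state is a dict: "time_s": time; "q": joint angles; "qd": joint speeds; "effort": joint torques, N m; "tcp_pos": TCP position; "eef_rot": TCP orientation; "force": force on the tool from outside, world axes, zero at the start; "moment": the same for the moment, N m; "width": finger opening in mm; "finger_force": force on a finger pad.
Only numpy, scipy, OpenCV 4.12 (cv2) and the standard library are available. Lean on these libraries where they do the work, as an engineer would, in place of code of your own. Each camera call takes 0.05 s, during which the arm holds its last target. There are 200 camera calls.

## Working session

There is one attempt and no reset: what is moved stays moved. The work goes in short steps, Python scripts to look and compute and a shell command to move; the robot and the scene stay as the last step left them, time stands still between calls to the robot, and variables do not carry over. Pictures are saved under pics/ and viewed, at most 13 in all, crops included, and the job is handed in when it is done.

```bash
mkdir -p pics; python3 - <<'E'
from cell import status, read_camera, camera_info
import cv2, numpy as np
ims=[]
for n in ["top","side"]:
    im=read_camera(n); cv2.imwrite(f"pics/{n}0.png",im[:,:,::-1])
    print(n,camera_info(n))
print(camera_info("wrist"))
s=status.get_state(); print({k:np.round(v,3).tolist() for k,v in s.items()})
E
```

```text
top {'fov_y': 48.04440207038708, 'cx': 278.1205661836955, 'cy': 215.9708568081891, 'position': array([ 449.03518134,    8.71457755, 1028.73599709]), 'orientation': array([[ 0.02421079, -0.98928646,  0.14396579],
       [-0.99957549, -0.02628999, -0.01255729],
       [ 0.01620762, -0.14360065, -0.98950299]])}
side {'fov_y': 51.31964994863884, 'cx': 277.7780578093472, 'cy': 208.47611766309183, 'position': array([ 66.72538485, 501.93016887, 456.60343379]), 'orientation': array([[-0.68394512, -0.35956282,  0.63477055],
       [-0.72929585,  0.3147788 , -0.60748816],
       [ 0.01861784, -0.87842409, -0.4775191 ]])}
{'fov_y': 67.69220703856885, 'cx': 278.2527855462667, 'cy': 209.7676292788457, 'mount': array([[-2.20905318e-04, -9.49337316e-01, -3.14258829e-01,
         8.00998980e+01],
       [ 9.99998745e-01,  2.83235922e-04, -1.55856073e-03,
        -2.19232353e-01],
       [ 1.56860925e-03, -3.14258779e-01,  9.49336062e-01,
        -1.53961611e+02],
       [ 0.00000000e+00,  0.00000000e+00,  0.00000000e+00,
         1.00000000e+00]])}
{'time_s': 0.1, 'q': [1.083, 0.131, 1.489, 0.0, 1.523, -0.085], 'qd': [0.0, -0.001, -0.005, 0.001, 0.0, -0.001], 'effort': [0.002, -57.095, -50.195, -0.0, 0.008, -0.0], 'tcp_pos': [234.901, 551.524, 218.738], 'eef_rot': [[-0.92, 0.392, -0.001], [0.392, 0.92, -0.002], [0.0, -0.002, -1.0]], 'force': [0.718, 0.412, 0.273], 'moment': [-0.007, -0.034, -0.002], 'finger_force': 0.0, 'width': 85.583}
```

View pics/top0.png

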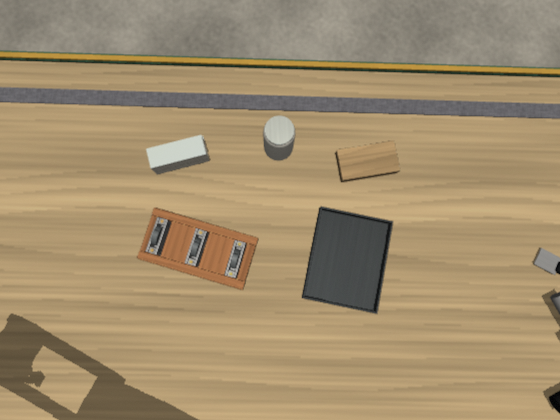

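View pics/side0.png

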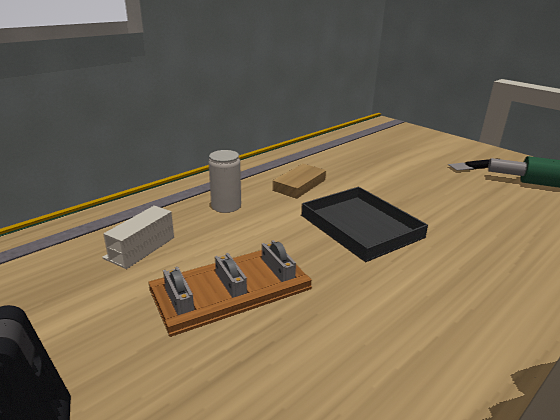

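The top view shows the rack with corners at about (154,208), (258,238), (244,289), (137,258) and wheels near (158,235), (197,246), (236,258). The tray corners are at about (320,208), (391,221), (377,312), (303,298). The side view shows all three wheels standing upright.

```bash
cat > h.py <<'E'
from cell import status, read_camera, camera_info
import cv2, numpy as np
def cam(n,s=None):
    c=camera_info(n); f=210/np.tan(np.radians(c["fov_y"]/2))
    if n=="wrist":
        T=np.eye(4); T[:3,:3]=s["eef_rot"]; T[:3,3]=s["tcp_pos"]; M=T@c["mount"]; return f,c["cx"],c["cy"],M[:3,3],M[:3,:3]
    return f,c["cx"],c["cy"],np.array(c["position"]),np.array(c["orientation"])
def hit(C,uv,z):
    f,cx,cy,p,R=C; d=R@np.array([(uv[0]-cx)/f,(uv[1]-cy)/f,1]); return p+d*(z-p[2])/d[2]
def proj(C,X):
    f,cx,cy,p,R=C; v=R.T@(np.array(X)-p); return np.array([cx+f*v[0]/v[2],cy+f*v[1]/v[2]])
def show(name,cn="wrist"):
    import pickle
    s=status.get_state(); im=read_camera(cn); cv2.imwrite(f"pics/{name}.png",im[:,:,::-1]); pickle.dump(s,open(f"pics/{name}.pkl","wb")); return s,im
E
python3 - <<'E'
from h import *
C=cam("top"); S=cam("side")
for g,z,n in [([(154,208),(258,238),(244,289),(137,258)],18,"rack"),([(158,235),(197,246),(236,258)],55,"wheels"),([(320,208),(391,221),(377,312),(303,298)],30,"tray"),([(280,126)],120,"can"),([(147,154),(203,137),(208,152)],58,"off"),([(337,152),(395,142),(399,170),(343,180)],28,"blk")]:
    P=np.array([hit(C,u,z) for u in g]); print(n,P[:,:2].round(0).tolist(),P.mean(0).round(1),np.linalg.norm(np.diff(P,axis=0),axis=1).round(0), [proj(S,p).round().tolist() for p in P])
E
```

```text
rack [[606.0, 265.0], [547.0, 38.0], [438.0, 64.0], [498.0, 294.0]] [522.3 165.3  18. ] [234. 112. 237.] [[149.0, 282.0], [279.0, 245.0], [313.0, 279.0], [169.0, 327.0]]
wheels [[544.0, 244.0], [524.0, 162.0], [501.0, 81.0]] [523.  162.3  55. ] [84. 84.] [[180.0, 275.0], [232.0, 260.0], [279.0, 247.0]]
tray [[614.0, -94.0], [590.0, -247.0], [397.0, -215.0], [422.0, -60.0]] [ 505.9 -153.9   30. ] [155. 195. 157.] [[303.0, 204.0], [357.0, 187.0], [427.0, 224.0], [368.0, 248.0]]
can [[764.0, -2.0]] [763.6  -2.2 120. ] [] [[222.0, 154.0]]
off [[715.0, 277.0], [756.0, 160.0], [723.0, 148.0]] [731.4 195.1  58. ] [123.  35.] [[108.0, 236.0], [158.0, 206.0], [172.0, 210.0]]
blk [[740.0, -130.0], [766.0, -258.0], [703.0, -266.0], [677.0, -143.0]] [ 721.7 -199.1   28. ] [131.  64. 125.] [[274.0, 181.0], [304.0, 164.0], [325.0, 170.0], [298.0, 188.0]]
```

```bash
python3 -m inch '{"moves":[[[2.2,-3.2,0,0,0],[2.2,-3.2,0,0,0],[2.2,-3.2,0,2,0],[2.2,-3.2,0,2,0],[2.2,-3.2,0,2,0],[2.2,-3.2,0,2,0],[2.2,-3.2,0,0.3,0],[2.2,-3.2,0,0,0],[2.2,-3.2,0,0,0],[2.2,-3.2,-1,0,0]]]}'
python3 -m inch '{"moves":[[[2.2,-3.2,-2,0,0],[2.2,-3.2,-2,0,0],[0,0,-1,0,0],[0,0,0,0,0],[0,0,0,0,0],[0,0,0,0,0]]]}'
python3 -c "
from h import *
show('w1')"
```

```text
time_s: 0.93
tcp_pos: [456.8, 230.6, 211.4]
eef_rot: [[-0.967, 0.255, 0.003], [0.255, 0.967, 0.001], [-0.003, 0.002, -1.0]]
force: [0.8, 1.6, 0.3]
width: -0.4
finger_force: 0.0
time_s: 1.43
tcp_pos: [497.0, 171.9, 162.3]
eef_rot: [[-0.967, 0.254, 0.0], [0.254, 0.967, 0.001], [-0.0, 0.001, -1.0]]
force: [-0.1, 0.1, 1.0]
width: 0.1
finger_force: 0.0
```

View pics/w1.png

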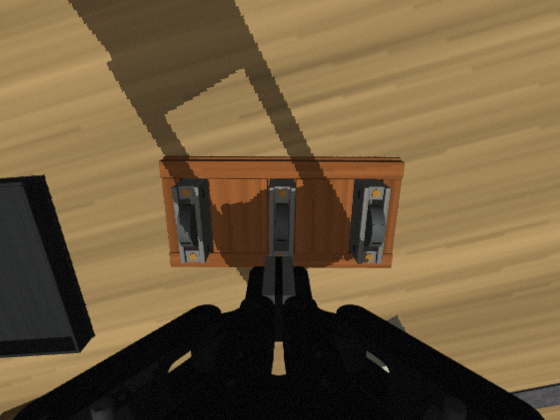

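The wrist view shows the rack square to the image: top corners are about (162,160) and (402,160), bottom corners (170,267) and (392,267). Housing ends: left (189,180)–(190,263), mid (283,185)–(282,256), right (377,185)–(370,263).

```bash
python3 - <<'E'
from h import *
import pickle
im=cv2.imread("pics/w1.png"); s=pickle.load(open("pics/w1.pkl","rb")); C=cam("wrist",s)
for n,g,z in [("rack",[(162,159),(402,158),(392,267),(170,267)],18),("house L,M,R near/far",[(377,186),(371,263),(283,186),(282,256),(189,181),(190,263)],46),("tray",[(44,177),(93,336)],30)]:
    P=np.array([hit(C,u,z) for u in g]); print(n,P[:,:2].round(1).tolist(),P.mean(0).round(1),np.linalg.norm(np.diff(P,axis=0),axis=1).round(0))
c=cv2.resize(im[140:290,150:420],None,fx=2.9,fy=2.9,interpolation=cv2.INTER_CUBIC); cv2.imwrite("pics/w1c.png",c)
E
```

```text
rack [[437.3, 72.4], [494.5, 293.5], [607.8, 267.6], [547.6, 38.3]] [521.8 168.   18. ] [228. 116. 237.]
house L,M,R near/far [[506.5, 259.2], [580.7, 241.6], [485.4, 178.7], [551.7, 160.6], [459.9, 99.6], [536.4, 73.0]] [520.1 168.8  46. ] [ 76. 114.  69. 110.  81.]
tray [[424.4, -35.2], [601.5, -69.2]] [513.  -52.2  30. ] [180.]
```

View pics/w1c.png

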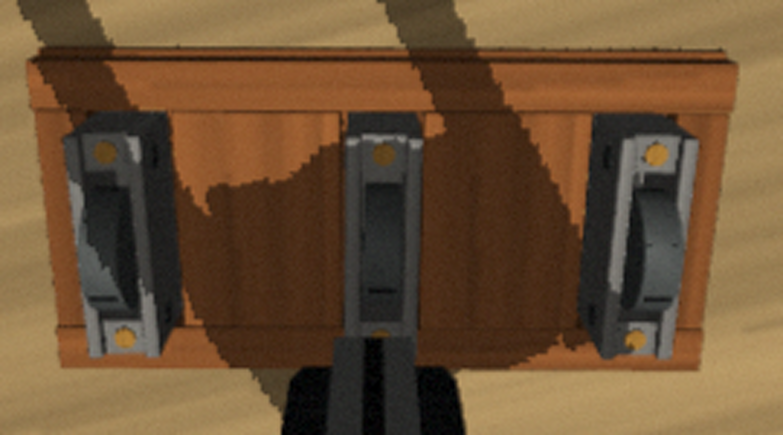

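The crop shows the housing tops clearly. Left corners are (65,138), (143,138), (90,355), (160,357); right corners are (618,138), (698,138), (592,350), (670,357). Screws are at (105,153)/(125,338), (384,153), (656,155)/(636,340), and each wheel has dark tick marks.

```bash
python3 - <<'E'
from h import *
import pickle
s=pickle.load(open("pics/w1.pkl","rb")); C=cam("wrist",s)
k=lambda u:(150+(u[0]+.5)/2.9-.5,140+(u[1]+.5)/2.9-.5)
rc=np.array([hit(C,k(u),18) for u in [(28,62),(737,62),(700,369),(60,366)]])
print("rack",rc[:,:2].round(1).tolist(),rc.mean(0))
H={"right":[(65,138),(143,138),(160,357),(90,355)],"left":[(618,138),(698,138),(670,357),(592,352)],}
S={"right":[(105,153),(125,338)],"left":[(656,155),(636,340)],"mid":[(384,153)]}
for n,g in H.items():
    P=np.array([hit(C,k(u),46) for u in g]);print(n,P.mean(0).round(1),np.linalg.norm(np.diff(P,axis=0),axis=1).round(0))
for n,g in S.items():
    P=np.array([hit(C,k(u),46) for u in g]);print("screws",n,P.mean(0).round(1),P.round(1).tolist(), np.degrees(np.arctan2(*(P[-1]-P[0])[[1,0]])))
E
```

```text
rack [[438.5, 69.2], [497.8, 294.8], [607.4, 266.6], [546.5, 39.2]] [522.5595342  167.46867879  18.        ]
right [500.5  85.2  46. ] [24. 75. 23.]
left [543.1 248.5  46. ] [24. 75. 26.]
screws right [499.6  85.7  46. ] [[469.0, 93.3, 46.0], [530.3, 78.0, 46.0]] -14.058605397665188
screws left [543.3 249.   46. ] [[512.8, 257.2, 46.0], [573.7, 240.8, 46.0]] -15.104942600514507
screws mid [490.9 176.4  46. ] [[490.9, 176.4, 46.0]] 0.0
```

```bash
python3 -m inch '{"moves":[[[0.85,-0.15,-2,0,0],[0.84,-0.12,-2,0,0],[0,0,-2,0,0],[0,0,-0.6,0,0],[0,0,0,0,0],[0,0,0,0,0]]]}'
python3 -m inch '{"moves":[[[0,0,-0.2,0,0],[0,0,0,0,0]]]}'
python3 -m inch '{"moves":[[[0,0,-0.2,0,0],[0,0,0,0,0]]]}'
python3 -m inch '{"moves":[[[0,0,-0.2,0,0],[0,0,0,0,0]]]}'
```

```text
time_s: 1.98
tcp_pos: [514.0, 169.1, 96.5]
eef_rot: [[-0.967, 0.254, 0.001], [0.254, 0.967, 0.0], [-0.001, 0.0, -1.0]]
force: [-0.4, 0.7, 1.6]
width: -0.1
finger_force: 0.0
time_s: 2.15
tcp_pos: [514.9, 168.8, 95.1]
eef_rot: [[-0.967, 0.255, 0.002], [0.255, 0.967, 0.001], [-0.002, 0.001, -1.0]]
force: [1.1, 1.1, -0.4]
width: 0.1
finger_force: 0.0
time_s: 2.32
tcp_pos: [514.3, 168.4, 92.0]
eef_rot: [[-0.967, 0.255, 0.001], [0.255, 0.967, 0.0], [-0.001, 0.0, -1.0]]
force: [0.9, -0.0, -0.0]
width: -0.2
finger_force: 0.0
time_s: 2.48
tcp_pos: [514.0, 168.2, 89.4]
eef_rot: [[-0.967, 0.255, -0.0], [0.255, 0.967, -0.0], [0.0, -0.0, -1.0]]
force: [-0.4, 0.0, -0.3]
width: -0.0
finger_force: 0.0
```

```bash
for i in 1; do python3 -m inch '{"moves":[[[0,0,-0.15,0,0],[0,0,0,0,0]]]}'|egrep 'tcp|force: \['
python3 -m inch '{"moves":[[[0,0,-0.15,0,0],[0,0,0,0,0]]]}'|egrep 'tcp|force: \['
python3 -m inch '{"moves":[[[0,0,-0.15,0,0],[0,0,0,0,0]]]}'|egrep 'tcp|force: \['; done
```

```text
tcp_pos: [513.9, 168.1, 87.7]
force: [-0.6, 0.6, 0.1]
tcp_pos: [513.9, 168.2, 86.2]
force: [-0.0, 0.2, 0.2]
tcp_pos: [513.9, 168.2, 84.7]
force: [0.0, 0.0, 0.8]
```

Noise has settled; no contact yet (tip at about z=60).

```bash
python3 -m inch '{"moves":[[[0,0,-0.1,0,0],[0,0,0,0,0]]]}'|egrep 'tcp|force: \['
python3 -m inch '{"moves":[[[0,0,-0.1,0,0],[0,0,0,0,0]]]}'|egrep 'tcp|force: \['
python3 -m inch '{"moves":[[[0,0,-0.1,0,0],[0,0,0,0,0]]]}'|egrep 'tcp|force: \['
```

```text
tcp_pos: [513.9, 168.2, 83.9]
force: [0.0, 0.3, -0.9]
tcp_pos: [514.0, 168.2, 82.9]
force: [0.6, -0.1, 0.4]
tcp_pos: [513.9, 168.2, 81.8]
force: [0.5, -0.3, 0.7]
```

```bash
python3 -m inch '{"moves":[[[0,0,-0.1,0,0],[0,0,0,0,0]]]}'|egrep 'tcp|force: \['
python3 -m inch '{"moves":[[[0,0,-0.1,0,0],[0,0,0,0,0]]]}'|egrep 'tcp|force: \['
python3 -m inch '{"moves":[[[0,0,-0.1,0,0],[0,0,0,0,0]]]}'|egrep 'tcp|force: \['
```

```text
tcp_pos: [514.0, 168.2, 80.9]
force: [-0.4, 0.4, 0.0]
tcp_pos: [514.0, 168.2, 79.8]
force: [-0.3, 0.2, 0.1]
tcp_pos: [513.9, 168.2, 78.8]
force: [-0.8, -0.2, -0.1]
```

```bash
python3 - <<'E'
from h import *
from cell import r
print(r.finger_overhang)
s,a=show("w2"); print(s["tcp_pos"],s["force"],s["width"])
_,b=show("s2","side")
a=cv2.resize(a[120:300,180:400],(660,540))[:290]; b=cv2.resize(b[210:340,130:330],(460,300))
c=np.zeros((600,660,3),np.uint8);c[:290]=a;c[300:,:460]=b
cv2.imwrite("pics/c2.png",c[:,:,::-1])
E
```

```text
25.0
[513.94850763 168.1961183   78.83426432] [-0.84090919 -0.15162568 -0.0551875 ] -0.016908934738067642
```

View pics/c2.png

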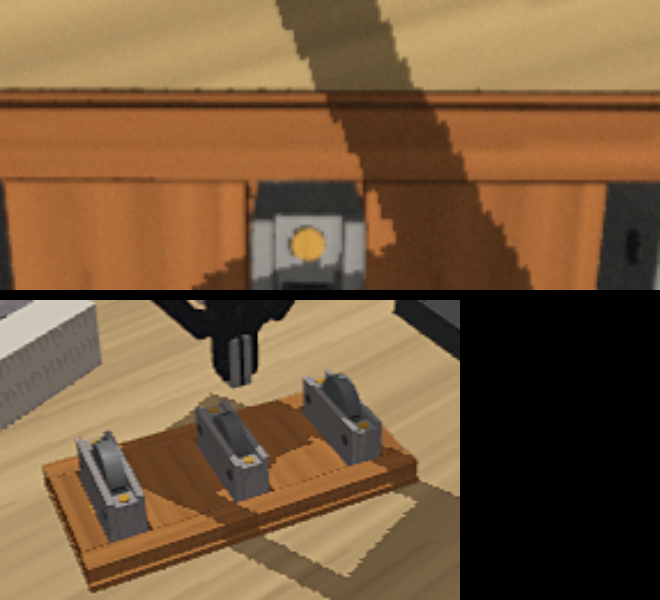

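The crop shows the fingertips at side pixel about (234,247), still clear of the mid wheel, whose top is at about (229,258). The tip is therefore higher or further out than the state suggests.

```bash
python3 - <<'E'
from h import *
S=cam("side"); T=cam("top")
for p in [(514,168.2,53.8),(514,168.2,64),(514,168.2,74),(514,168.2,84),(521.6,167.2,60),(521.6,167.2,66)]: print(p,proj(S,p).round(1))
# wheel tops and housing tops as predicted
for c in [(543.2,248.7),(521.6,167.2),(500.3,85.4)]: print([proj(S,(*c,z)).round(1).tolist() for z in (46,56,66)])
im=cv2.imread("pics/s2.png")
cv2.imwrite("pics/s2c.png",cv2.resize(im[225:305,160:300],(798,456),interpolation=cv2.INTER_CUBIC))
E
```

```text
(514, 168.2, 53.8) [232.7 265.1]
(514, 168.2, 64) [232.5 259.7]
(514, 168.2, 74) [232.3 254.3]
(514, 168.2, 84) [232.1 248.9]
(521.6, 167.2, 60) [230.1 259.4]
(521.6, 167.2, 66) [229.9 256.3]
[[178.0, 282.0], [177.4, 276.6], [176.8, 271.1]]
[[230.4, 266.8], [230.2, 261.6], [229.9, 256.3]]
[[277.5, 252.9], [277.6, 247.9], [277.8, 242.8]]
```

View pics/s2c.png

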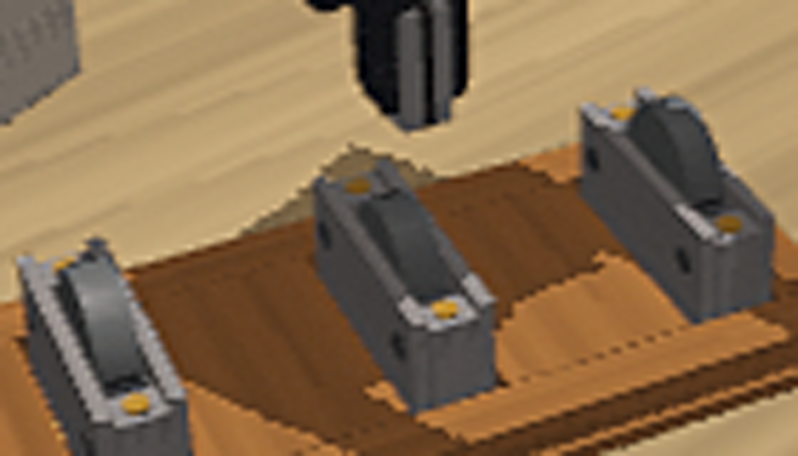

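The fingertip end is at about (415,130) in the crop, which is side pixel (232.8,247.8). That is well above the mid wheel, so I'll check it against the wrist view.

```bash
python3 - <<'E'
from h import *
import pickle
s=pickle.load(open("pics/w1.pkl","rb")); C=cam("wrist",s); 
R=np.array(s["eef_rot"]);t=np.array(s["tcp_pos"])
for x in(-11,0,11):
  print(x,[proj(C,t+R@np.array([x,0,z])).round(0).tolist() for z in (-30,-15,0,6,12,25,35)])
S=cam("side")
# ray through tip pixel
for z in (54,60,66,72,78,84): print(z,hit(S,(232.8,247.8),z).round(1))
s=pickle.load(open("pics/s2.pkl","rb"));print(s["tcp_pos"],s["q"])
T=cam("top"); im=read_camera("top"); cv2.imwrite("pics/t2.png",im[:,:,::-1])
print(status.get_state()["tcp_pos"],status.get_state()["force"])
E
```

```text
-11 [[279.0, 312.0], [279.0, 293.0], [279.0, 278.0], [279.0, 273.0], [279.0, 268.0], [279.0, 258.0], [279.0, 251.0]]
0 [[279.0, 291.0], [279.0, 274.0], [279.0, 260.0], [279.0, 255.0], [279.0, 251.0], [279.0, 242.0], [279.0, 235.0]]
11 [[279.0, 270.0], [279.0, 255.0], [279.0, 242.0], [279.0, 238.0], [279.0, 233.0], [279.0, 225.0], [279.0, 220.0]]
54 [551.8 138.5  54. ]
60 [544.5 143.9  60. ]
66 [537.3 149.3  66. ]
72 [530.1 154.7  72. ]
78 [522.8 160.2  78. ]
84 [515.6 165.6  84. ]
[513.93962582 168.24803809  78.90024643] [ 2.21538397e-01  8.56776390e-02  1.80115304e+00  2.19337924e-05
  1.25498588e+00 -1.09135755e+00]
[514.05261193 168.25120439  79.03372198] [-0.25767495  0.69790717  0.36039697]
```

```bash
python3 - <<'E'
import cv2,numpy as np
a=cv2.imread("pics/w2.png")[190:350,200:360]; b=cv2.imread("pics/t2.png")[200:300,130:270]
c=np.zeros((400,800,3),np.uint8); c[:400,:400]=cv2.resize(a,(400,400),interpolation=cv2.INTER_CUBIC); c[:280,405:797]=cv2.resize(b,(392,280),interpolation=cv2.INTER_CUBIC)
cv2.imwrite("pics/c3.png",np.clip(c*1.6,0,255).astype(np.uint8))
E
```

```text
(no output)
```

View pics/c3.png

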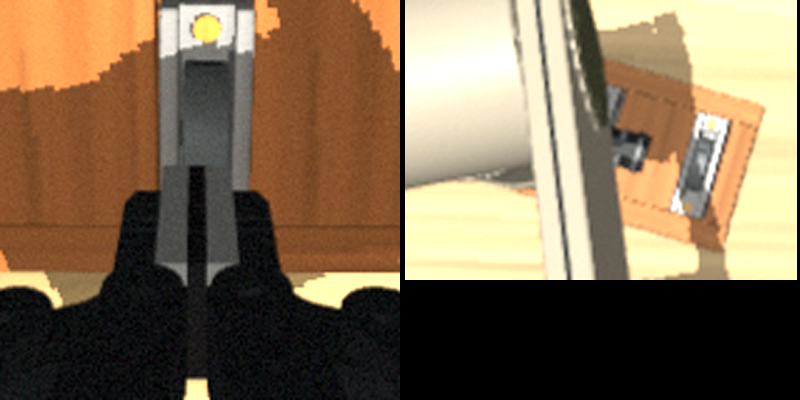

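The wrist crop shows the pad tips at wrist pixel row about 257 (cols 264–295). Together with the side ray this puts the real tip near z=88, about 10 mm above the TCP rather than 25 mm below it. I'll carry on down by touch.

```bash
python3 - <<'E'
from h import *
import pickle
s=pickle.load(open("pics/w2.pkl","rb")); print(hit(cam("wrist",s),(282.8,200.8),46))
E
python3 -m inch '{"moves":[[[0,0,-0.2,0,0],[0,0,0,0,0]]]}'|egrep 'tcp|force: \['
python3 -m inch '{"moves":[[[0,0,-0.2,0,0],[0,0,0,0,0]]]}'|egrep 'tcp|force: \['
python3 -m inch '{"moves":[[[0,0,-0.2,0,0],[0,0,0,0,0]]]}'|egrep 'tcp|force: \['
python3 -m inch '{"moves":[[[0,0,-0.2,0,0],[0,0,0,0,0]]]}'|egrep 'tcp|force: \['
```

```text
[491.082064   176.52309893  46.        ]
tcp_pos: [513.9, 168.2, 76.7]
force: [-0.2, -0.7, -0.1]
tcp_pos: [513.8, 168.2, 74.6]
force: [-0.9, -1.0, -0.2]
tcp_pos: [513.8, 168.2, 72.6]
force: [-1.6, 0.1, 0.2]
tcp_pos: [513.8, 168.2, 70.6]
force: [0.6, -0.3, -0.8]
```

```bash
python3 -m inch '{"moves":[[[0,0,-0.2,0,0],[0,0,0,0,0]]]}'|egrep 'tcp|force: \['
python3 -m inch '{"moves":[[[0,0,-0.2,0,0],[0,0,0,0,0]]]}'|egrep 'tcp|force: \['
python3 -m inch '{"moves":[[[0,0,-0.2,0,0],[0,0,0,0,0]]]}'|egrep 'tcp|force: \['
```

```text
tcp_pos: [513.8, 168.2, 68.6]
force: [-0.1, -0.0, -0.5]
tcp_pos: [513.9, 168.2, 66.7]
force: [0.4, -0.3, 0.2]
tcp_pos: [513.8, 168.2, 64.6]
force: [0.2, -0.2, 0.8]
```

```bash
python3 - <<'E'
from h import *
s,im=show("w4"); show("s4","side")
a=cv2.imread("pics/s4.png")[225:305,160:300]
b=cv2.imread("pics/w4.png")[190:310,230:330]
c=np.zeros((560,800,3),np.uint8); c[:286,:500]=cv2.resize(a,(500,286),interpolation=cv2.INTER_CUBIC); c[:360,500:]=cv2.resize(b,(300,360),interpolation=cv2.INTER_CUBIC)
cv2.imwrite("pics/c4.png",np.clip(c[:360]*1.5,0,255).astype(np.uint8))
E
```

```text
(no output)
```

View pics/c4.png

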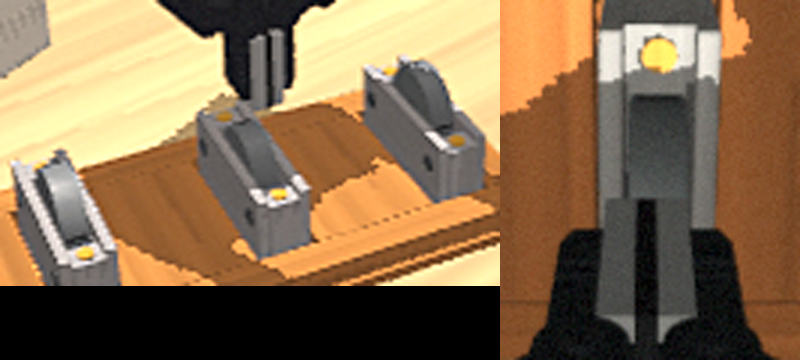

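The crop shows the tip at side pixel about (233.4,255.2), so z is about 72. It is still about 10 mm above the mid wheel.

```bash
python3 -m inch '{"moves":[[[0,0,-0.2,0,0],[0,0,-0.2,0,0],[0,0,0,0,0]]]}'|egrep 'tcp|force: \['
python3 -m inch '{"moves":[[[0,0,-0.1,0,0],[0,0,0,0,0]]]}'|egrep 'tcp|force: \['
python3 -m inch '{"moves":[[[0,0,-0.1,0,0],[0,0,0,0,0]]]}'|egrep 'tcp|force: \['
python3 -m inch '{"moves":[[[0,0,-0.1,0,0],[0,0,0,0,0]]]}'|egrep 'tcp|force: \['
python3 -m inch '{"moves":[[[0,0,-0.1,0,0],[0,0,0,0,0]]]}'|egrep 'tcp|force: \['
```

```text
tcp_pos: [513.8, 168.2, 60.5]
force: [-0.3, 0.1, -0.2]
tcp_pos: [513.9, 168.2, 59.8]
force: [-0.3, -0.9, -0.5]
tcp_pos: [513.9, 168.3, 58.9]
force: [-0.1, -0.3, 1.2]
tcp_pos: [514.0, 168.2, 57.9]
force: [0.8, 0.3, -0.1]
tcp_pos: [513.9, 168.2, 56.8]
force: [-0.8, -0.4, 0.1]
```

```bash
python3 -m inch '{"moves":[[[0,0,-0.1,0,0],[0,0,0,0,0]]]}'|egrep 'tcp|force: \['
python3 -m inch '{"moves":[[[0,0,-0.1,0,0],[0,0,0,0,0]]]}'|egrep 'tcp|force: \['
python3 -m inch '{"moves":[[[0,0,-0.1,0,0],[0,0,0,0,0]]]}'|egrep 'tcp|force: \['
python3 -m inch '{"moves":[[[0,0,-0.1,0,0],[0,0,0,0,0]]]}'|egrep 'tcp|force: \['
```

```text
tcp_pos: [513.9, 168.2, 55.8]
force: [1.0, 0.1, -0.1]
tcp_pos: [514.0, 168.2, 54.9]
force: [-0.5, -0.6, -0.2]
tcp_pos: [513.9, 168.2, 53.8]
force: [-0.8, 0.6, 0.1]
tcp_pos: [514.0, 168.2, 52.9]
force: [-0.1, -0.3, -0.8]
```

```bash
python3 -m inch '{"moves":[[[0,0,-0.1,0,0],[0,0,0,0,0]]]}'|egrep 'tcp|force: \['
python3 -m inch '{"moves":[[[0,0,-0.1,0,0],[0,0,0,0,0]]]}'|egrep 'tcp|force: \['
python3 -m inch '{"moves":[[[0,0,-0.1,0,0],[0,0,0,0,0]]]}'|egrep 'tcp|force: \['
python3 -m inch '{"moves":[[[0,0,-0.1,0,0],[0,0,0,0,0]]]}'|egrep 'time|tcp|force: \['
```

```text
tcp_pos: [514.0, 168.2, 51.9]
force: [-0.2, -0.2, -0.3]
tcp_pos: [513.9, 168.2, 50.9]
force: [-0.5, -0.4, 0.2]
tcp_pos: [513.9, 168.2, 49.8]
force: [0.1, -0.2, -0.2]
time_s: 7.65
tcp_pos: [514.0, 168.2, 48.8]
force: [-0.1, -0.1, -0.1]
```

```bash
python3 -m inch '{"moves":[[[0,0,-0.1,0,0],[0,0,0,0,0]]]}'|egrep 'tcp|force: \['
python3 -m inch '{"moves":[[[0,0,-0.1,0,0],[0,0,0,0,0]]]}'|egrep 'tcp|force: \['
python3 -m inch '{"moves":[[[0,0,-0.1,0,0],[0,0,0,0,0]]]}'|egrep 'time|tcp|force: \['
```

```text
tcp_pos: [514.0, 168.2, 47.9]
force: [-0.5, 0.5, 0.1]
tcp_pos: [513.9, 168.2, 46.8]
force: [-0.1, 0.6, 1.2]
time_s: 8.15
tcp_pos: [514.0, 168.2, 45.8]
force: [0.6, -0.8, 0.1]
```

```bash
python3 - <<'E'
from h import *
show("s5","side"); show("w5")
for n in("side0","s4","s5"):
    im=cv2.imread(f"pics/{n}.png").astype(int)
    print(n)
    for c in (231,233,235): print(c,im[244:282,c].sum(1)//3)
E
```

```text
side0
231 [142 139 141 144 145 140 141 145 141 142 145 146 142 131 125  89  99 102
 105 110 118 115 113 107  99  91  88  85  75  65  65  92 111 139 138 133
 126  58]
233 [139 141 141 145 141 141 146 142 142 143 144 142 139 116 100 114  98 109
 105 108 113 110 107 103  94  89  85  82  78  73  71  62  55  42 108 134
 136 141]
235 [142 142 144 141 140 145 143 141 144 145 142 138 140 119  98 101  96 102
 102 134 109 114  97  95  90  88  85  83  76  74  68  63  53  65 142 135
 135 131]
s4
231 [ 79  79  76  74  75  76  74  74  72  73  72  69  89  88  82  61  66  68
  69  71  74  72  72  68  67  63  63  63  57  56  57  66  74  85 163 149
 141  66]
233 [ 83  82  83  82  81  81  82  82  81  81  78  82  98  82  68  76  66  72
  70  73  74  70  70  69  65  64  63  60  60  59  57  56  50  48 104 128
 154 157]
235 [ 10  11   8  12   8  20  20  18  17  14  13  88  96  76  66  68  65  70
  73  88  73  76  66  65  63  63  62  62  60  58  59  55  52  55  99 141
 152 146]
s5
231 [ 15  13  55  78  75  75  74  72  75  70  75  70  71  73  70  72  68  69
  67  76  72  72  72  69  67  64  64  63  59  56  56  66  77  89  83 156
 144  68]
233 [ 15  60 104  83  83  83  82  81  81  82  82  82  81  81  79  80  80  79
  80  79  79  74  68  68  65  64  62  63  60  59  59  55  54  50  72 134
 157 157]
235 [ 35  31  14  10  12  11  20  21  18  18  18  20  19  20  28  29  28  31
  31  29  28  50  68  66  63  64  61  60  60  59  57  56  52  56  87  95
 150 148]
```

```bash
python3 - <<'E'
from h import *
S=cam("side")
print([ (z,proj(S,(503.4,171,z)).round(1).tolist()) for z in (54,57,60,63,66)])
E
python3 -m inch '{"moves":[[[0,0,-0.1,0,0],[0,0,0,0,0]]]}'|egrep 'tcp|force: \['
python3 -m inch '{"moves":[[[0,0,-0.1,0,0],[0,0,0,0,0]]]}'|egrep 'tcp|force: \['
python3 -m inch '{"moves":[[[0,0,-0.1,0,0],[0,0,0,0,0]]]}'|egrep 'time|tcp|force: \['
```

```text
[(54, [235.5, 268.8]), (57, [235.5, 267.2]), (60, [235.4, 265.6]), (63, [235.4, 264.0]), (66, [235.3, 262.4])]
tcp_pos: [514.0, 168.2, 44.9]
force: [0.9, 0.8, -0.7]
tcp_pos: [514.2, 168.3, 44.1]
force: [0.3, -0.2, 2.9]
time_s: 8.75
tcp_pos: [514.3, 168.2, 43.3]
force: [0.4, -0.7, 2.4]
```

```bash
python3 -m inch '{"moves":[[[0,0,-0.1,0,0],[0,0,0,0,0]]]}'|egrep 'tcp|force: \['
python3 -m inch '{"moves":[[[0,0,-0.1,0,0],[0,0,0,0,0]]]}'|egrep 'tcp|force: \['
python3 -m inch '{"moves":[[[0,0,-0.1,0,0],[0,0,0,0,0]]]}'|egrep 'time|tcp|force: \['
```

```text
tcp_pos: [514.3, 168.3, 42.2]
force: [-0.3, 0.2, 4.0]
tcp_pos: [514.3, 168.3, 41.2]
force: [-0.5, -0.7, 5.2]
time_s: 9.25
tcp_pos: [514.4, 168.3, 40.3]
force: [0.2, -0.3, 6.4]
```

```bash
python3 -m inch '{"moves":[[[0.19,-0.05,0,0,0],[0.19,-0.05,0,0,0]]]}'|egrep 'tcp|force: \['
python3 -m inch '{"moves":[[[0.19,-0.05,0,0,0],[0.19,-0.05,0,0,0]]]}'|egrep 'tcp|force: \['
python3 -m inch '{"moves":[[[0.19,-0.05,0,0,0],[0.19,-0.05,0,0,0]]]}'|egrep 'tcp|force: \['
python3 -m inch '{"moves":[[[0.19,-0.05,0,0,0],[0.19,-0.05,0,0,0]]]}'|egrep 'time|tcp|force: \['
python3 -m inch '{"moves":[[[0.19,-0.05,0,0,0]]]}'|egrep 'time|tcp|force: \['
```

```text
tcp_pos: [518.2, 167.2, 40.4]
force: [-0.7, -0.8, 6.4]
tcp_pos: [522.1, 166.2, 40.5]
force: [0.3, -1.0, 7.0]
tcp_pos: [525.9, 165.1, 40.5]
force: [-0.6, -1.0, 6.2]
time_s: 9.92
tcp_pos: [529.7, 164.1, 40.4]
force: [-0.0, -1.0, 6.6]
time_s: 10.0
tcp_pos: [531.7, 163.6, 40.5]
force: [0.4, -2.8, 6.1]
```

```bash
python3 -m inch '{"moves":[[[0,0,1.5,0,0],[0,0,1.5,0,0],[-1.32,-2.53,0,0,0],[-1.32,-2.53,0,0,0],[-1.32,-2.53,0,0,0],[0,0,-1,0,0],[0,0,-0.5,0,0],[0,0,0,0,0],[0,0,0,0,0]]]}'
python3 -m inch '{"moves":[[[0,0,-0.1,0,0],[0,0,0,0,0]]]}'|egrep 'tcp|force: \['
python3 -m inch '{"moves":[[[0,0,-0.1,0,0],[0,0,0,0,0]]]}'|egrep 'tcp|force: \['
python3 -m inch '{"moves":[[[0,0,-0.1,0,0],[0,0,0,0,0]]]}'|egrep 'time|tcp|force: \['
```

```text
time_s: 10.75
tcp_pos: [491.2, 88.4, 54.4]
eef_rot: [[-0.967, 0.255, -0.001], [0.255, 0.967, 0.0], [0.001, -0.0, -1.0]]
force: [0.5, 0.1, 0.3]
width: -0.2
finger_force: 0.0
tcp_pos: [491.9, 88.5, 54.1]
force: [-0.3, 0.3, -0.1]
tcp_pos: [491.7, 88.2, 53.1]
force: [0.8, 0.2, 0.1]
time_s: 11.25
tcp_pos: [491.5, 88.0, 51.9]
force: [0.3, -0.8, 0.4]
```

```bash
python3 -m inch '{"moves":[[[0,0,-0.1,0,0],[0,0,0,0,0]]]}'|egrep 'tcp|force: \['
python3 -m inch '{"moves":[[[0,0,-0.1,0,0],[0,0,0,0,0]]]}'|egrep 'tcp|force: \['
python3 -m inch '{"moves":[[[0,0,-0.1,0,0],[0,0,0,0,0]]]}'|egrep 'tcp|force: \['
python3 -m inch '{"moves":[[[0,0,-0.1,0,0],[0,0,0,0,0]]]}'|egrep 'time|tcp|force: \['
```

```text
tcp_pos: [491.7, 87.9, 51.1]
force: [0.5, -0.1, 2.8]
tcp_pos: [491.9, 87.8, 50.3]
force: [-0.8, 0.4, 3.3]
tcp_pos: [491.8, 87.8, 49.2]
force: [-0.5, -0.0, 3.8]
time_s: 11.92
tcp_pos: [491.7, 87.9, 48.2]
force: [-0.2, 0.4, 6.0]
```

```bash
python3 -m inch '{"moves":[[[0,0,-0.1,0,0],[0,0,0,0,0]]]}'|egrep 'tcp|force: \['
python3 -m inch '{"moves":[[[0.19,-0.05,0,0,0],[0.19,-0.05,0,0,0]]]}'|egrep 'tcp|force: \['
python3 -m inch '{"moves":[[[0.19,-0.05,0,0,0],[0.19,-0.05,0,0,0]]]}'|egrep 'tcp|force: \['
python3 -m inch '{"moves":[[[0.19,-0.05,0,0,0],[0.19,-0.05,0,0,0]]]}'|egrep 'tcp|force: \['
python3 -m inch '{"moves":[[[0.19,-0.05,0,0,0],[0.19,-0.05,0,0,0]]]}'|egrep 'time|tcp|force: \['
python3 -m inch '{"moves":[[[0.19,-0.05,0,0,0]]]}'|egrep 'time|tcp|force: \['
```

```text
tcp_pos: [491.8, 87.9, 47.2]
force: [0.5, 0.4, 6.6]
tcp_pos: [495.8, 86.9, 47.4]
force: [-0.0, -0.1, 6.4]
tcp_pos: [499.7, 85.9, 47.5]
force: [-0.6, 0.1, 7.0]
tcp_pos: [503.6, 84.9, 47.5]
force: [-0.3, 1.5, 6.3]
time_s: 12.75
tcp_pos: [507.3, 83.9, 47.5]
force: [-0.4, 0.6, 6.8]
time_s: 12.83
tcp_pos: [509.3, 83.4, 47.5]
force: [0.6, 0.8, 6.4]
```

```bash
python3 -m inch '{"moves":[[[0,0,1.5,0,0],[0,0,1,0,0],[0.51,3.35,0,0,0],[0.51,3.35,0,0,0],[0.51,3.35,0,0,0],[0.52,3.35,0,0,0],[0.52,3.35,0,0,0],[0,0,-1.5,0,0],[0,0,0,0,0],[0,0,0,0,0]]]}'
python3 -m inch '{"moves":[[[0,0,-0.1,0,0],[0,0,0,0,0]]]}'|egrep 'tcp|force: \['
python3 -m inch '{"moves":[[[0,0,-0.1,0,0],[0,0,0,0,0]]]}'|egrep 'tcp|force: \['
python3 -m inch '{"moves":[[[0,0,-0.1,0,0],[0,0,0,0,0]]]}'|egrep 'tcp|force: \['
python3 -m inch '{"moves":[[[0,0,-0.1,0,0],[0,0,0,0,0]]]}'|egrep 'time|tcp|force: \['
```

```text
time_s: 13.67
tcp_pos: [532.9, 250.4, 55.7]
eef_rot: [[-0.967, 0.254, -0.003], [0.254, 0.967, -0.001], [0.003, -0.002, -1.0]]
force: [-0.6, 0.4, -0.9]
width: 0.0
finger_force: 0.0
tcp_pos: [534.5, 249.8, 56.3]
force: [0.1, -0.0, 0.7]
tcp_pos: [534.7, 250.2, 55.5]
force: [-0.5, 0.3, -0.2]
tcp_pos: [534.4, 250.5, 54.1]
force: [-0.1, 0.2, -0.5]
time_s: 14.33
tcp_pos: [534.3, 250.7, 52.9]
force: [0.0, 0.4, 0.0]
```

```bash
python3 -m inch '{"moves":[[[0,0,-0.1,0,0],[0,0,0,0,0]]]}'|egrep 'tcp|force: \['
python3 -m inch '{"moves":[[[0,0,-0.1,0,0],[0,0,0,0,0]]]}'|egrep 'tcp|force: \['
python3 -m inch '{"moves":[[[0,0,-0.1,0,0],[0,0,0,0,0]]]}'|egrep 'tcp|force: \['
python3 -m inch '{"moves":[[[0,0,-0.1,0,0],[0,0,0,0,0]]]}'|egrep 'time|tcp|force: \['
```

```text
tcp_pos: [534.2, 250.8, 51.8]
force: [0.1, 0.1, 0.1]
tcp_pos: [534.2, 250.9, 50.8]
force: [0.2, 0.1, -0.9]
tcp_pos: [534.4, 250.9, 50.1]
force: [-1.4, -0.2, 3.6]
time_s: 15.0
tcp_pos: [534.4, 250.9, 49.2]
force: [-0.7, 0.2, 4.0]
```

```bash
python3 -m inch '{"moves":[[[0,0,-0.15,0,0],[0,0,-0.1,0,0],[0,0,0,0,0]]]}'|egrep 'tcp|force: \['
python3 -m inch '{"moves":[[[0.19,-0.05,0,0,0],[0.19,-0.05,0,0,0]]]}'|egrep 'tcp|force: \['
python3 -m inch '{"moves":[[[0.19,-0.05,0,0,0],[0.19,-0.05,0,0,0]]]}'|egrep 'tcp|force: \['
python3 -m inch '{"moves":[[[0.19,-0.05,0,0,0],[0.19,-0.05,0,0,0]]]}'|egrep 'tcp|force: \['
python3 -m inch '{"moves":[[[0.19,-0.05,0,0,0],[0.19,-0.05,0,0,0]]]}'|egrep 'time|tcp|force: \['
python3 -m inch '{"moves":[[[0.19,-0.05,0,0,0]]]}'|egrep 'time|tcp|force: \['
```

```text
tcp_pos: [534.5, 250.9, 46.7]
force: [-2.2, -0.5, 5.9]
tcp_pos: [538.2, 250.0, 46.8]
force: [-2.2, -0.8, 6.7]
tcp_pos: [542.1, 248.9, 46.9]
force: [-1.5, -0.1, 5.2]
tcp_pos: [545.9, 247.8, 46.8]
force: [-2.4, -0.0, 5.6]
time_s: 15.92
tcp_pos: [549.7, 246.8, 46.8]
force: [-3.0, -1.0, 5.6]
time_s: 16.0
tcp_pos: [551.6, 246.3, 46.8]
force: [-2.1, -1.4, 5.1]
```

```bash
python3 -m inch '{"moves":[[[0,0,3.8,0,0],[0,0,3.8,0,0],[0,0,3.9,0,0],[-1.82,-2.48,0,0,0],[-1.82,-2.48,0,0,0],[-1.82,-2.48,0,0,0],[0,0,0,0,0],[0,0,0,0,0],[0,0,0,0,0]]]}'
python3 - <<'E'
from h import *
s,_=show("w6"); print(s["tcp_pos"])
a=cv2.imread("pics/w1.png")[155:270,165:400]; b=cv2.imread("pics/w6.png")[155:270,165:400]
f=lambda x:np.clip(cv2.resize(x,None,fx=3.4,fy=2.55,interpolation=cv2.INTER_CUBIC)*1.6,0,255).astype(np.uint8)
cv2.imwrite("pics/c6.png",np.vstack([f(a),f(b)]))
E
```

```text
time_s: 16.75
tcp_pos: [497.2, 172.0, 161.6]
eef_rot: [[-0.967, 0.256, 0.001], [0.256, 0.967, 0.0], [-0.001, 0.001, -1.0]]
force: [0.0, -0.3, 0.5]
width: 0.1
finger_force: 0.0
[497.16526087 172.01654554 161.57809248]
```

View pics/c6.png

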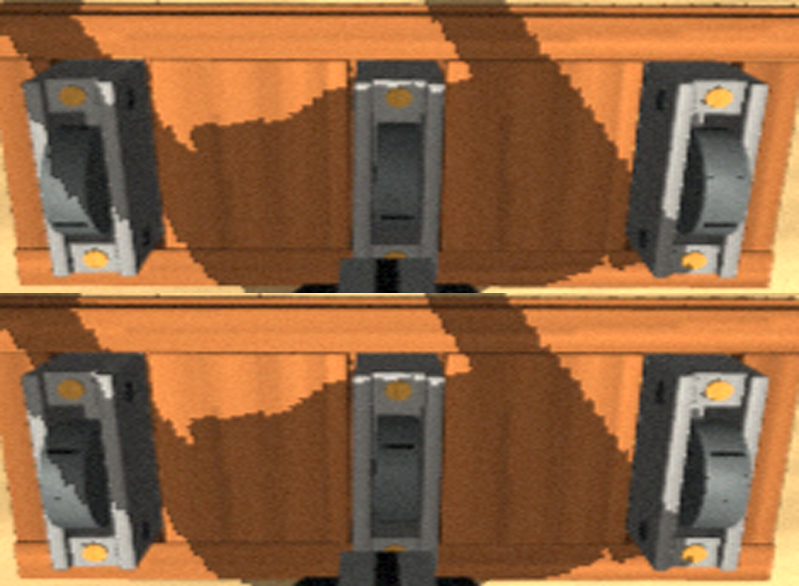

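The top half is the earlier view, the bottom half is now. Each wheel's tick has rolled about the same amount (now near rows 445–455 at cols 70, 400 and 730), so all three rolled on well past 30°. The housings have not moved. The left bay's roller drags, at about 2 N.

```bash
python3 -m inch '{"moves":[[[1.53,2.56,0,0,1],[1.53,2.56,0,0,1],[1.54,2.55,0,0,1],[0,0,-2,0,1],[0,0,-2,0,1],[0,0,-2,0,1],[0,0,-2,0,1],[0,0,0,0,1],[0,0,0,0,1]]]}'
python3 -m inch '{"moves":[[[0,0,-1,0,1],[0,0,-1,0,1],[0,0,-1,0,1],[0,0,0,0,1],[0,0,0,0,1]]]}'
```

```text
time_s: 17.55
tcp_pos: [542.0, 249.0, 80.1]
eef_rot: [[-0.967, 0.254, -0.003], [0.254, 0.967, -0.001], [0.003, -0.002, -1.0]]
force: [0.4, -0.5, 0.2]
width: 85.1
finger_force: 0.0
time_s: 17.97
tcp_pos: [542.1, 248.3, 50.6]
eef_rot: [[-0.967, 0.255, -0.002], [0.255, 0.967, -0.001], [0.001, -0.001, -1.0]]
force: [0.1, -1.0, 0.6]
width: 85.3
finger_force: 0.0
```

```bash
python3 -m inch '{"moves":[[[0.1,0,-1,0,1],[0,0,-0.8,0,1],[0,0,0,0,1]]]}'|egrep 'tcp|force|width'
python3 -m inch '{"moves":[[[0,0,-1,0,1],[0,0,0,0,1]]]}'|egrep 'tcp|force|width'
python3 -m inch '{"moves":[[[0,0,-0.9,0,1],[0,0,0,0,1],[0,0,0,0,1]]]}'|egrep 'tcp|force|width'
python3 - <<'E'
from h import *
s,_=show("w7");show("s7","side")
a=cv2.imread("pics/w7.png")[130:420,130:430]; b=cv2.imread("pics/s7.png")[190:340,110:310]
c=np.zeros((390,800,3),np.uint8); c[:,:400]=cv2.resize(a,(400,390)); c[:300,400:]=cv2.resize(b,(400,300),interpolation=cv2.INTER_CUBIC)
cv2.imwrite("pics/c7.png",np.clip(c*1.5,0,255).astype(np.uint8))
E
```

```text
tcp_pos: [542.6, 248.1, 31.4]
force: [0.1, -0.1, -0.5]
width: 85.5
finger_force: 0.0
tcp_pos: [542.7, 248.2, 21.5]
force: [-0.3, 0.6, -1.3]
width: 85.5
finger_force: 0.0
tcp_pos: [543.2, 248.4, 13.7]
force: [-1.0, -1.0, -0.5]
width: 85.1
finger_force: 0.0
```

View pics/c7.png

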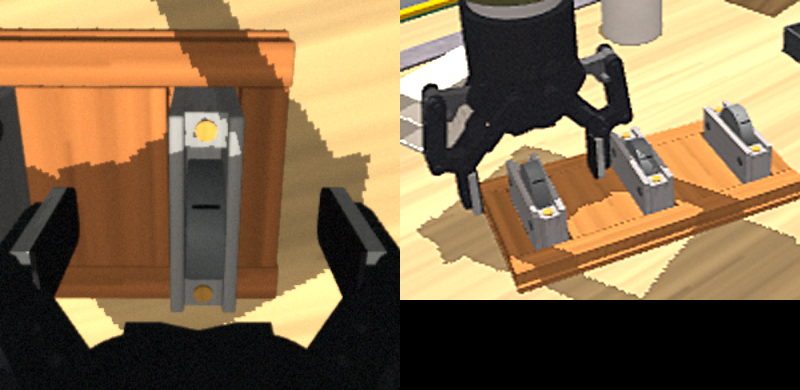

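The wrist crop shows the open pads straddling the left carriage centrally. The side crop shows the tips clear of the mid roller and above the rack.

```bash
python3 -m inch '{"moves":[[[0,0,-0.2,0,1],[0,0,0,0,0.4],[0,0,0,0,0.4],[0,0,0,0,0.4],[0,0,0,0,0.4]]]}'|egrep 'tcp|force|width'
python3 -m inch '{"moves":[[[0,0,0,0,0],[0,0,0,0,0],[0,0,0,0,0],[0,0,0,0,0],[0,0,0,0,0],[0,0,0,0,0]]]}'|egrep 'time|tcp|force|width'
```

```text
tcp_pos: [544.0, 248.7, 12.7]
force: [0.2, 0.1, -0.7]
width: 38.7
finger_force: 0.0
time_s: 19.65
tcp_pos: [544.2, 248.9, 13.0]
force: [-0.0, 1.5, 3.6]
width: 22.7
finger_force: 60.1
```

```bash
python3 -m inch '{"moves":[[[0,0,0.3,0,0],[0,0,0.5,0,0],[0,0,0.5,0,0],[0,0,0.5,0,0],[0,0,0.5,0,0],[0,0,0,0,0]]]}'|egrep 'tcp|force|width'
python3 -m inch '{"moves":[[[0,0,1,0,0],[0,0,1.5,0,0],[0,0,2,0,0],[0,0,2,0,0],[0,0,2,0,0],[0,0,0,0,0],[0,0,0,0,0]]]}'|egrep 'time|tcp|force|width'
```

```text
tcp_pos: [544.6, 248.7, 37.0]
force: [0.6, 0.2, -3.1]
width: 22.9
finger_force: 59.7
time_s: 20.73
tcp_pos: [545.0, 249.0, 122.2]
force: [0.4, 0.1, -4.9]
width: 22.7
finger_force: 59.8
```

```bash
python3 -m inch '{"moves":[[[0,-1.6,0,0,0],[-0.3,-3,0,0,0],[-0.4,-3.4,0,0,0],[-0.4,-3.4,0,0,0],[-0.4,-3.4,0,1,0],[-0.4,-3.4,0,1,0],[-0.4,-3.4,0,1,0],[-0.4,-3.4,0,1,0],[-0.4,-3.4,0,0.7,0],[-0.3,-3.4,0,0,0]]]}'|egrep 'tcp|force|width'
python3 -m inch '{"moves":[[[-0.3,-3.4,0,0,0],[-0.3,-3,0,0,0],[-0.3,-2,0,0,0],[0,0,0,0,0],[0,0,0,0,0],[0,0,0,0,0]]]}'
```

```text
tcp_pos: [507.9, -70.6, 118.4]
force: [0.1, -0.2, -4.9]
width: 22.8
finger_force: 59.8
time_s: 22.07
tcp_pos: [499.9, -152.6, 119.0]
eef_rot: [[-0.984, 0.175, -0.002], [0.175, 0.984, 0.001], [0.002, 0.001, -1.0]]
force: [0.3, -0.3, -4.0]
width: 22.9
finger_force: 60.2
```

```bash
python3 -m inch '{"moves":[[[0.5,0,-2,0,0],[0,0,-2,0,0],[0,0,-2,0,0],[0,0,-2,0,0],[0,0,-1.2,0,0],[0,0,-0.5,0,0],[0,0,0,0,0],[0,0,0,0,0],[0,0,0,0,0]]]}'|egrep 'tcp|force|width'
python3 -m inch '{"moves":[[[0,0,-0.2,0,0],[0,0,-0.1,0,0],[0,0,0,0,0],[0,0,0,0,0]]]}'|egrep 'tcp|force|width'
```

```text
tcp_pos: [507.0, -153.6, 25.0]
force: [0.2, -0.2, -4.1]
width: 22.6
finger_force: 60.0
tcp_pos: [506.0, -153.5, 20.8]
force: [0.2, 0.6, -4.0]
width: 22.7
finger_force: 60.0
```

```bash
python3 -m inch '{"moves":[[[0,0,-0.2,0,0],[0,0,-0.2,0,0],[0,0,-0.1,0,0],[0,0,0,0,0],[0,0,0,0,0]]]}'|egrep 'tcp|force: \['
python3 -m inch '{"moves":[[[0,0,-0.1,0,0],[0,0,-0.05,0,0],[0,0,0,0,0]]]}'|egrep 'tcp|force: \['
python3 -m inch '{"moves":[[[0,0,-0.1,0,0],[0,0,0,0,0]]]}'|egrep 'tcp|force: \['
```

```text
tcp_pos: [505.6, -153.3, 15.3]
force: [-0.1, -0.5, -4.9]
tcp_pos: [505.8, -153.3, 13.9]
force: [0.6, 0.2, -4.6]
tcp_pos: [505.8, -153.3, 12.9]
force: [-0.1, 0.3, -4.7]
```

```bash
python3 -m inch '{"moves":[[[0,0,-0.1,0,0],[0,0,0,0,0]]]}'|egrep 'tcp|force: \['
python3 -m inch '{"moves":[[[0,0,-0.05,0,0],[0,0,0,0,0]]]}'|egrep 'tcp|force: \['
python3 -m inch '{"moves":[[[0,0,-0.05,0,0],[0,0,0,0,0]]]}'|egrep 'tcp|force: \['
```

```text
tcp_pos: [505.8, -153.3, 11.9]
force: [-0.8, 0.1, -4.9]
tcp_pos: [505.8, -153.3, 11.5]
force: [0.3, -0.9, -5.6]
tcp_pos: [505.9, -153.4, 11.0]
force: [-0.2, -0.8, -4.8]
```

```bash
python3 -m inch '{"moves":[[[0,0,-0.05,0,0],[0,0,0,0,0]]]}'|egrep 'tcp|force: \['
python3 -m inch '{"moves":[[[0,0,-0.05,0,0],[0,0,0,0,0]]]}'|egrep 'tcp|force: \['
python3 -m inch '{"moves":[[[0,0,-0.05,0,0],[0,0,0,0,0]]]}'|egrep 'time|tcp|force: \['
```

```text
tcp_pos: [505.9, -153.4, 11.0]
force: [-2.3, 1.1, 1.8]
tcp_pos: [505.9, -153.4, 10.9]
force: [-5.6, 2.5, 7.2]
time_s: 24.98
tcp_pos: [505.9, -153.4, 10.9]
force: [-8.3, 3.5, 12.1]
```

```bash
python3 -m inch '{"moves":[[[0,0,0.12,0,0],[0,0,0,0,0]]]}'|egrep 'time|tcp|force: \['
python3 -m inch '{"moves":[[[0,0,0,0,0.4],[0,0,0,0,0.5],[0,0,0,0,0.7],[0,0,0,0,1],[0,0,0,0,1],[0,0,0,0,1]]]}'|egrep 'time|tcp|force|width'
```

```text
time_s: 25.15
tcp_pos: [506.2, -153.5, 11.0]
force: [1.0, -0.7, -2.6]
time_s: 25.65
tcp_pos: [505.9, -153.4, 10.8]
force: [-0.5, -0.9, -0.1]
width: 85.3
finger_force: 0.0
```

Released. Now I'll retreat straight up and check the result.

```bash
python3 -m inch '{"moves":[[[0,0,0.5,0,1],[0,0,1.5,0,1],[0,0,2.5,0,1],[0,0,3,0,1],[0,0,3.5,0,1],[0,0,3,0,1],[0,0,0,0,1],[0,0,0,0,1]]]}'|egrep 'time|tcp|force: \['
python3 - <<'E'
from h import *
s,_=show("w9");show("s9","side");show("t9","top")
a=cv2.imread("pics/s9.png")[140:340,90:450]; b=cv2.imread("pics/w9.png")[60:330,100:460]
c=np.vstack([cv2.resize(a,(540,300),interpolation=cv2.INTER_CUBIC),cv2.resize(b,(400,300)).copy() if 0 else cv2.copyMakeBorder(cv2.resize(b,(400,300)),0,0,0,140,cv2.BORDER_CONSTANT)])
cv2.imwrite("pics/c9.png",np.clip(c*1.4,0,255).astype(np.uint8))
E
```

```text
time_s: 26.32
tcp_pos: [507.7, -154.1, 153.9]
force: [-0.4, -0.1, 0.6]
```

View pics/c9.png

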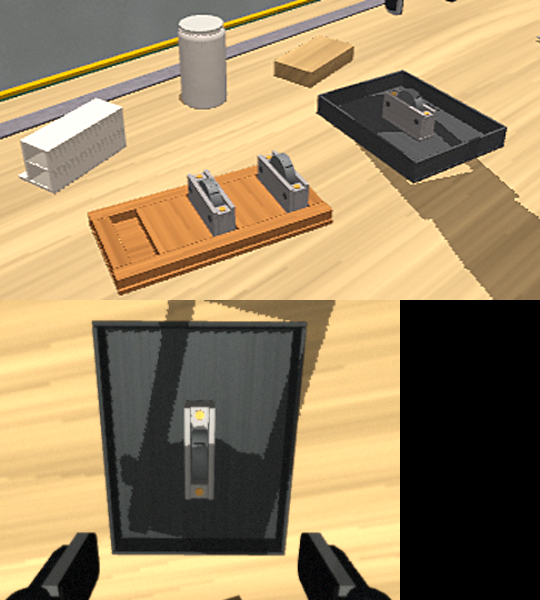

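The side crop shows the left bay empty, the other two rollers in their bays, and the can, offcut and block where they were. The wrist crop shows the roller upright in the middle of the tray floor at about (200,450), with the gripper clear.

```bash
python3 -c "
from cell import workorder
print(workorder.hand_in())"
```

```text
the job is handed in; nothing more can be done
None
```

The roller in the left bay was the dragging one (about 2 N at the tread; the middle and right ones showed no measurable drag); it now stands upright on the tray floor, the other two are still in their bays, and the job is handed in at about 26 s, with no verdict returned.

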